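Clip the round brush into its holder

ROBOT

A 6-joint arm with a two-finger parallel gripper is mounted at the origin on a cart in front of the work surface, level with it; the furniture and walls round the work are solid. World frame = base frame: x ahead of the robot, y to its left, z up, the work surface at z = 0. Lengths are in m, angles in rad, forces in N, time in s.
With the tool pointing down it reaches from about 0.35 to 0.85 m from the base axis. Payload 8.1 kg.
Tool frame: the origin (TCP) lies at the very end of the fingers, on their centre line; the grasp point (between the pads) lies 19 mm behind it; z points along the fingers, y is the direction in which the jaws open and shut (so a half turn about z gives the same grasp; the last joint's range is limited). The gripper opens to 85 mm and grips with 20 to 120 N. Pads are 22 mm wide; open, the fingers measure 114 mm over their backs; the gripper's body (76 mm by 85 mm) begins 54 mm behind the grasp point. The pads swing forward as they close: fully open they stand 13 mm farther back than shut.
Start: joints at [-0.085, 0.13, 1.488, -0, 1.523, -0.085], TCP at [0.6, 0, 0.231] pointing down, gripper open.
Joint ranges: [-2.96, 2.96], [-0.89, 2.26], [0.02, 2.5], [-1.34, 4.48], [0, 2.73], [-2.66, 2.66]. Speed limits (rad/s): [2.39, 2.39, 2.79, 3.14, 3.14, 3.14].

INTERFACE

Orientations are given as a unit quaternion [x, y, z, w].
In Python, from rig import r gives the robot as it stands.
- The arm moves only by the shell command python3 -m crank 'ROWS' [FORCE]. ROWS is JSON, a list of rows, each a list of 7 numbers: the finger opening in m, from 0 to 0.0854, then the shift along the tool's x, y, z in m, then the turn, a rotation vector about the tool's x, y, z in rad. In form: [[jaw, tx, ty, tz, rx, ry, rz], ...]. A call has 1 to 20 rows; each row shifts and turns the commanded pose from where the row before left it, along the tool's axes as they then stand; what a row does not reach is not made up. A row lasts 1/12 s, in which the tool goes at most 41.7 mm and 7.16 degrees, less where a joint would pass 70% of its speed; a pose out of reach is approached as far as the arm can. A call is refused whole if a number of a shift passes 0.0417 or a number of a turn 0.125, either way. A call with a gripper value outside its range is refused whole. The fingers move at their own pace and stop on an object; FORCE is the grip in N (left out, the last holds). Time passes only in rows, so rows that do not move let the fingers close. It gives the time, the measured TCP pose, the force and the opening at its end, in the units of the state.
- r.state(): the state, without advancing time (a new reading comes with each control period).
- r.camera(name): name is "scene" or "side" or "wrist"; returns a dict with "img" (480x640x3 uint8, red, green, blue), "fx", "fy", "cx", "cy" (pixels), "k1" (the pictures are not rectified: a ray, as slopes to the right and down, at radius r is drawn at 1 + k1 r^2 times it, then the intrinsics apply), "origin" and "attitude" of the camera in the world. Camera axes: x right, y down, z forward; pixel columns grow to the right and rows downward; lengths in m; the calibration is good to about 2 mm. A picture is of the moment at which its call begins. There is no depth.
- r.hand_in(): hands the job in, once; it reports no verdict.
The state is a dict: "time": time; "joints": joint angles; "qvel": joint speeds; "effort": joint torques, N m; "eef_pos": TCP position; "tool_rot": TCP orientation; "contact_force": force on the tool from outside, world axes, zero at the start; "wrist_torque": the same for the moment, N m; "gripper_width": finger opening in m.
Only numpy, scipy, OpenCV 4.12 (cv2) and the standard library are available. Lean on these libraries where they do the work, as an engineer would, in place of code of your own. Each camera call takes 0.05 s, during which the arm holds its last target.

TASK

Put the round glaze brush (the dark-handled one with the pointed tuft) away in the spring-clip holder on the bench: lay its handle lengthwise across both clips, roughly centred, and push it straight down until it snaps fully home in both, then let go. Either way round is fine; leave the flat brush where it lies.

Things in the scene. Friction and masses are not known exactly. Their poses are not given: they have to be found in the camera images.
- brush_round_mid (a point): Middle of the handle, on its axis, of the round glaze brush: loose, 198 mm long, dark brown round handle, pointed tan tuft no wider than the handle. The stiff part is a rod 11.6 mm in diameter reaching 75 mm either way from this point; its axis lies 6 mm above the table. x axis: along the handle, away from the bristles; y and z may have rolled about x. A flat brush and a needle tool lie near.
- holder: The spring-clip holder, screwed down; origin under its centre, on the table. Pale wooden base 150 x 56 x 12 mm, long side along its x axis; two black posts, 12 mm thick, at x = +45 and -45 mm, each with a pair of sprung jaws with orange tips, 72 mm high in all. Between the two clips 78 mm along x are free for fingers, down to the base's top at 12 mm. z up.
- holder_seat (a point): Middle of the line (x axis, along the holder) where a seated handle's axis lies, 52 mm above the table. The jaws' V is 27 mm wide at its top, 20 mm above this point; a handle meets it with its axis 15 mm above; resistance rises to about 8 N for both clips (more if off-centre), drops away from 10 mm on, then the noses pull the handle down, and it rests on the rigid post tops, axis at this height.
- brush_flat_mid (a point): Middle of the handle, on its axis, of the flat wash brush, a bystander to leave alone: 184 mm long, lighter brown handle 13 mm in diameter, broad flat pale bristles 28 mm wide. x axis: along the handle, away from the bristles.

How it is judged:
At the end, for the whole second after the job is handed in: The round brush rests snapped home in both clips: the middle of its handle is at most 4 mm above the seat line and within 6 mm of it sideways, within 20 mm of the holder's middle lengthwise, its axis within 0.1 rad of the holder's (either way round), and it is at rest (z of brush_round_mid in the frame of holder_seat between -0.006 and 0.004 m and x of brush_round_mid in the frame of holder_seat between -0.02 and 0.02 m and y of brush_round_mid in the frame of holder_seat between -0.006 and 0.006 m and angle between the x axis of brush_round_mid and the x axis of holder_seat, either way round below 0.1 rad and linear speed of brush_round below 0.02 m/s); the robot touches nothing.
It fails at once if the flat brush is moved by more than 30 mm (distance of brush_flat_mid from where it was at the start of the episode above 0.03 m).
It also fails if it takes over 48 s, if anything falls off the work surface, if the arm or the gripper's body presses on something with over 40 N, if the wrist force passes 120 N, or if a joint passes its speed limit or range.

## Working session

There is one attempt and no reset: what is moved stays moved. The work goes in short steps, Python scripts to look and compute and a shell command to move; the robot and the scene stay as the last step left them, time stands still between calls to the robot, and variables do not carry over. Pictures are saved under pics/ and viewed, and the job is handed in when it is done.

```bash
ls; mkdir -p pics; python3 - <<'E'
from rig import r
import cv2
print(r.state())
for n in ("scene","side","wrist"):
    c=r.camera(n); cv2.imwrite(f"pics/{n}0.png",c["img"][:,:,::-1])
    print(n,{k:v for k,v in c.items() if k!="img"})
E
```

```text
pics
{'time': 0.0, 'joints': array([-8.53488693e-02,  1.31166729e-01,  1.48928998e+00,  2.84238286e-05,
        1.52301034e+00, -8.53861179e-02]), 'qvel': array([-5.19774412e-04, -9.96195934e-04,  6.66289597e-04, -1.91721885e-03,
        8.66537462e-06,  6.67464077e-04]), 'effort': array([-1.90700346e-03, -5.69404185e+01, -5.00557995e+01, -2.19391650e-04,
        1.44415747e-02,  7.24149572e-05]), 'eef_pos': array([5.99442535e-01, 1.11110482e-04, 2.30235241e-01]), 'tool_rot': array([ 7.07093791e-01,  7.07119150e-01, -5.92924372e-04, -7.25934552e-04]), 'contact_force': array([-0.48666159, -0.08160408, -0.41934002]), 'wrist_torque': array([-0.06964572,  0.00450407, -0.03642827]), 'gripper_width': 0.08510588357203379}
scene {'fx': 617.7573235657446, 'fy': 617.7573235657446, 'cx': 309.27277335069164, 'cy': 237.5612012059935, 'k1': -0.008202391927128119, 'origin': array([0.02375004, 0.92977062, 0.79794555]), 'attitude': array([-0.22974221,  0.85870563, -0.44269475,  0.11774769])}
side {'fx': 541.4936265647839, 'fy': 541.4936265647839, 'cx': 314.3966876597563, 'cy': 236.24738573070414, 'k1': 0.020786075652870196, 'origin': array([ 0.35611278, -0.84777756,  0.54617993]), 'attitude': array([ 0.85230345, -0.06601182,  0.05089531, -0.51636319])}
wrist {'fx': 386.07105965189623, 'fy': 386.07105965189623, 'cx': 322.4917274058109, 'cy': 239.1735901672493, 'k1': 0.019293737418335337, 'origin': array([0.60059306, 0.06574057, 0.37294335]), 'attitude': array([ 9.91325148e-01,  2.78967468e-04, -2.87682761e-04,  1.31431691e-01])}
```

View pics/scene0.png

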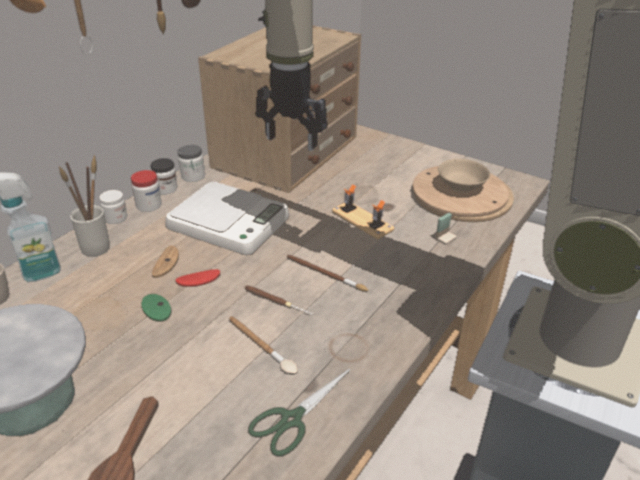

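View pics/side0.png

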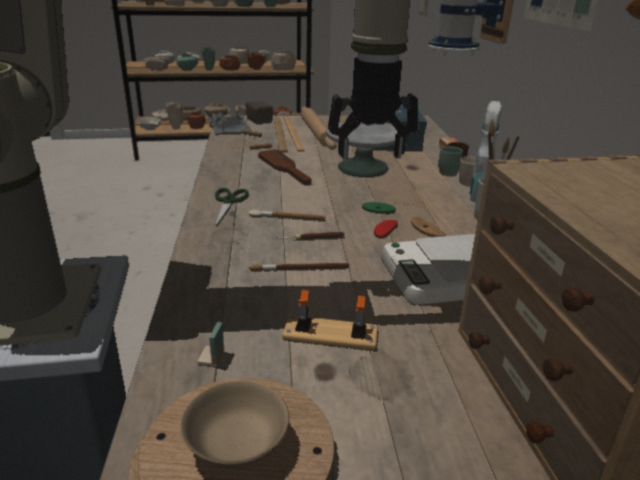

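View pics/wrist0.png

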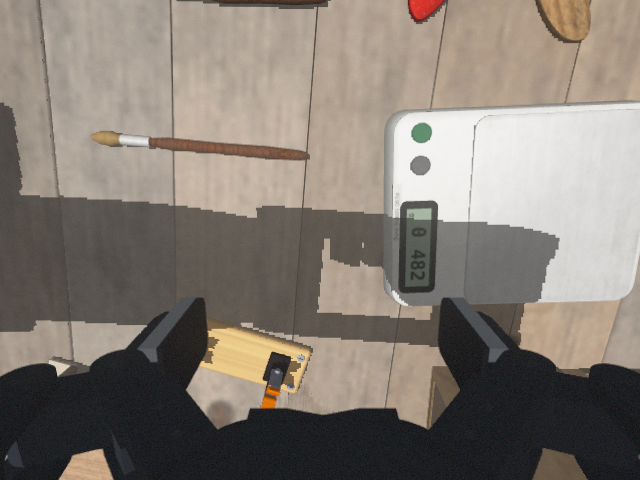

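The wrist view shows the round brush with its tuft tip near (92,138) and handle end near (308,156). The holder is partly visible below it, at about (260,355). The side view shows both clips' orange tips near (304,297) and (361,302), and the holder base at about (330,333). I'll measure these now.

```bash
cat > h.py <<'E'
import numpy as np, cv2, pickle
from scipy.spatial.transform import Rotation as R
def rays(c,px):
    px=np.atleast_2d(np.float64(px))
    d=np.c_[(px[:,0]-c["cx"])/c["fx"],(px[:,1]-c["cy"])/c["fy"]]
    u=d.copy()
    for _ in range(20): u=d/(1+c["k1"]*(u**2).sum(1,keepdims=True))
    return R.from_quat(c["attitude"]).apply(np.c_[u,np.ones(len(u))])
def plane(c,px,z):
    v=rays(c,px); o=np.array(c["origin"]); return o+v*((z-o[2])/v[:,2])[:,None]
def proj(c,P):
    p=R.from_quat(c["attitude"]).inv().apply(np.atleast_2d(P)-c["origin"]); u=p[:,:2]/p[:,2:]
    u=u*(1+c["k1"]*(u**2).sum(1,keepdims=True)); return u*c["fx"]+[c["cx"],c["cy"]]
def tri(cs,ps):
    A=np.zeros((3,3));b=np.zeros(3)
    for c,p in zip(cs,ps):
        v=rays(c,p)[0]; v/=np.linalg.norm(v); M=np.eye(3)-np.outer(v,v); A+=M;b+=M@c["origin"]
    return np.linalg.solve(A,b)
E
python3 - <<'E'
from rig import r
from h import *
C={n:r.camera(n) for n in ("scene","side","wrist")}
pickle.dump(C,open("c0.pkl","wb"))
P={}
for n,c in C.items():
    im=c["img"].astype(int); hsv=cv2.cvtColor(c["img"],cv2.COLOR_RGB2HSV)
    m=((hsv[...,0]<15)&(hsv[...,1]>190)&(hsv[...,2]>120)).astype(np.uint8)
    k,l,s,ce=cv2.connectedComponentsWithStats(m)
    print(n,[(s[i].tolist(),ce[i].round(1).tolist()) for i in range(1,k) if s[i,4]>8])
w=C["wrist"]
print(plane(w,[[92,138],[308,156],[150,142]],.006))
s=C["scene"];crop=s["img"][170:300,270:410];
a=cv2.resize(crop,None,fx=5,fy=4.5,interpolation=cv2.INTER_CUBIC);cv2.imwrite("pics/sc.png",a[:,:,::-1])
crop=C["side"]["img"][250:360,230:390]
cv2.imwrite("pics/sd.png",cv2.resize(crop,None,fx=5,fy=5,interpolation=cv2.INTER_CUBIC)[:,:,::-1])
E
```

```text
scene []
side [([375, 221, 19, 13, 95], [384.1, 226.7]), ([299, 290, 9, 11, 68], [304.0, 295.7]), ([357, 296, 8, 11, 74], [360.6, 301.3])]
wrist [([409, 0, 34, 19, 392], [422.9, 6.8]), ([266, 386, 4, 7, 10], [267.1, 388.9]), ([272, 389, 7, 3, 13], [275.5, 390.0]), ([264, 396, 11, 5, 27], [268.7, 398.2]), ([263, 401, 7, 5, 12], [265.8, 402.8])]
[[0.39020581 0.06218964 0.006     ]
 [0.58729882 0.04671591 0.006     ]
 [0.44233334 0.05893018 0.006     ]]
```

View pics/sc.png

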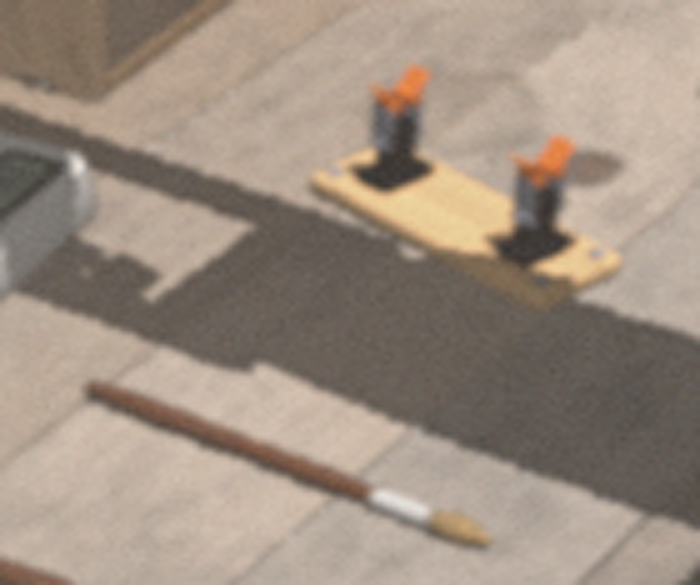

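View pics/sd.png

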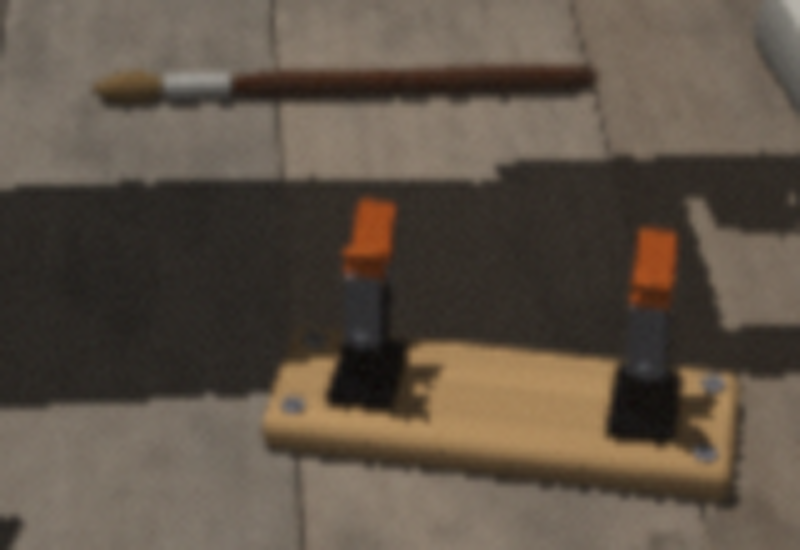

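```bash
python3 - <<'E'
from h import *
C=pickle.load(open("c0.pkl","rb"))
s=C["side"]
g=lambda x,y:(x/5+230,y/5+250)
# base top corners approx
print(plane(s,[g(267,432),g(285,350),g(740,375),g(730,485)],.012))
print("tips",plane(s,[g(375,200),g(655,230)],.072))
print("brush end/tuft/junction",plane(s,[g(595,75),g(95,87),g(232,85)],.006))
c=C["scene"]; k=lambda x,y:(x/5+270,y/4.5+170)
print(plane(c,[k(90,388),k(490,545),k(370,490)],.006))
print("tips",plane(c,[k(425,70),k(565,140)],.072), plane(c,[k(375,88),k(515,158)],.072))
E
```

```text
[[ 0.43066638 -0.16717481  0.012     ]
 [ 0.4414559  -0.12524449  0.012     ]
 [ 0.58656144 -0.15945274  0.012     ]
 [ 0.56851626 -0.21312143  0.012     ]]
tips [[ 0.46982305 -0.13130856  0.072     ]
 [ 0.5543141  -0.16024999  0.072     ]]
brush end/tuft/junction [[0.58471225 0.04491094 0.006     ]
 [0.39014292 0.06202291 0.006     ]
 [0.44277816 0.05639575 0.006     ]]
[[0.58235293 0.04766305 0.006     ]
 [0.38644905 0.06573306 0.006     ]
 [0.4448242  0.05563031 0.006     ]]
tips [[ 0.54291002 -0.18458547  0.072     ]
 [ 0.45937649 -0.15534175  0.072     ]] [[ 0.55465767 -0.15726014  0.072     ]
 [ 0.47150323 -0.12934234  0.072     ]]
```

```bash
python3 -m crank '[[0.085,-0.032,-0.018,0,0,0,0],[0.085,-0.032,-0.018,0,0,0,0],[0.085,-0.032,-0.018,0,0,0,0],[0.085,-0.032,-0.018,0,0,0,0],[0.085,-0.032,-0.018,0,0,0,0],[0.085,0,0,0,0,0,0],[0.085,0,0,0,0,0,0]]'
python3 - <<'E'
from rig import r
from h import *
c=r.camera("wrist"); pickle.dump(c,open("c1.pkl","wb")); cv2.imwrite("pics/w1.png",c["img"][:,:,::-1]); print(r.state()["time"])
E
```

```text
time: 0.88
eef_pos: [0.5092, -0.1617, 0.2314]
tool_rot: [0.708, 0.706, 0.0, 0.0]
contact_force: [0.4, 0.3, 0.1]
gripper_width: 0.0848
0.9333
```

View pics/w1.png

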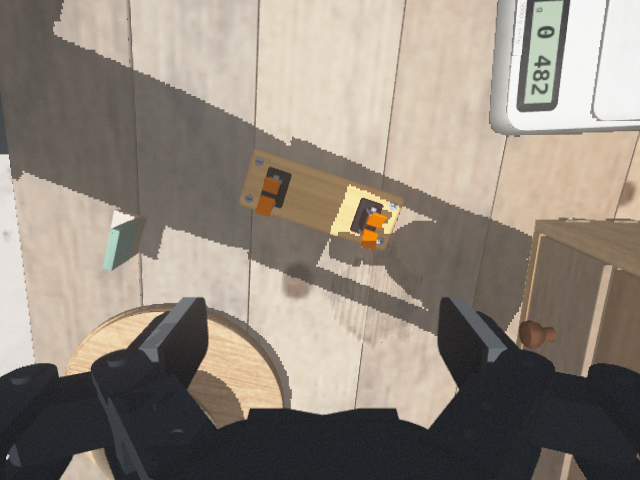

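```bash
python3 - <<'E'
from h import *
c=pickle.load(open("c1.pkl","rb"))
hsv=cv2.cvtColor(c["img"],cv2.COLOR_RGB2HSV)
m=((hsv[...,0]<15)&(hsv[...,1]>190)&(hsv[...,2]>120)).astype(np.uint8)
k,l,s,ce=cv2.connectedComponentsWithStats(m)
print([(s[i].tolist(),ce[i].round(1).tolist()) for i in range(1,k) if s[i,4]>8])
x0,y0=225,135
a=cv2.resize(c["img"][y0:y0+130,x0:x0+195],None,fx=4,fy=4,interpolation=cv2.INTER_CUBIC)
cv2.imwrite("pics/w1z.png",a[:,:,::-1])
print("chest",plane(c,[[536,220],[525,320]],.25),plane(c,[[530,270]],0.0))
E
```

```text
[([263, 177, 16, 17, 148], [270.5, 185.0]), ([255, 196, 20, 20, 228], [264.6, 205.5]), ([362, 229, 3, 7, 9], [362.8, 232.3]), ([362, 241, 14, 9, 80], [369.0, 244.0])]
chest [[ 0.58011051 -0.12321565  0.25      ]
 [ 0.58126772 -0.15907705  0.25      ]] [[ 0.72212715 -0.23034237  0.        ]]
```

View pics/w1z.png

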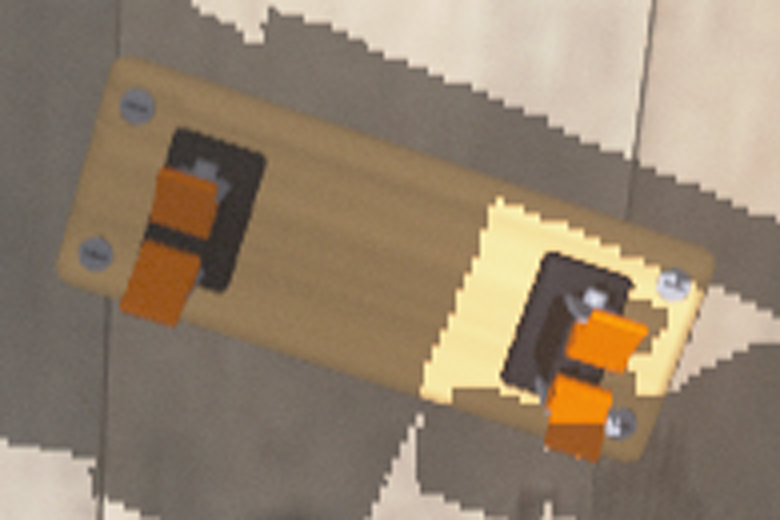

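```bash
python3 - <<'E'
from h import *
c=pickle.load(open("c1.pkl","rb"))
g=lambda p:np.array(p)/4.+[225,135]
for nm,P,z in (("corner",[(114,52),(718,246),(642,464),(55,282)],.012),("screw",[(137,106),(674,285),(620,422),(96,253)],.013),
   ("tips tops",[(190,187),(605,333),(580,400),(160,272)],.07)):
    Q=plane(c,g(P),z); d=Q[1]+Q[2]-Q[0]-Q[3]; print(nm,Q.round(4)[:,:2].tolist(),"ctr",Q.mean(0).round(4),"ang",np.arctan2(d[1],d[0]).round(4),"len",np.linalg.norm(d)/2,np.linalg.norm(Q[0]-Q[3]),np.linalg.norm(Q[1]-Q[2]))
# foot plates of posts
for nm,P in (("L",[(178,130),(265,155),(222,290),(150,262)]),):
    print(plane(c,g(P),.012).mean(0))
# jaw gap centres (dark slit between orange), height ~.058-.07
for z in (.055,.06,.065,.072):
    Q=plane(c,g([(178,237),(585,370)]),z); d=Q[1]-Q[0]; print(z,Q.round(4).tolist(),Q.mean(0).round(4),np.arctan2(d[1],d[0]),np.linalg.norm(d))
E
```

```text
corner [[0.4478, -0.1075], [0.5879, -0.1524], [0.5721, -0.206], [0.4312, -0.1604]] ctr [ 0.5097 -0.1566  0.012 ] ang -0.3115 len 0.1475783423097597 0.055519308461063156 0.055870513269820704
screw [[0.4527, -0.1195], [0.5777, -0.1615], [0.5662, -0.195], [0.4414, -0.1534]] ctr [ 0.5095 -0.1573  0.013 ] ang -0.323 len 0.13172915693462184 0.03570840129767198 0.03550149288015389
tips tops [[0.4714, -0.1314], [0.5537, -0.1608], [0.5491, -0.1747], [0.4648, -0.1481]] ctr [ 0.5097 -0.1538  0.07  ] ang -0.3246 len 0.08786245566462456 0.01804099058717297 0.014636458835250889
[ 0.46696732 -0.14348756  0.012     ]
0.055 [[0.4666, -0.1434, 0.055], [0.5518, -0.172, 0.055]] [ 0.5092 -0.1577  0.055 ] -0.3239307684595712 0.0899237328595271
0.06 [[0.4673, -0.1427, 0.06], [0.5512, -0.1708, 0.06]] [ 0.5092 -0.1568  0.06  ] -0.32393076845957147 0.08851443100096462
0.065 [[0.468, -0.1419, 0.065], [0.5505, -0.1696, 0.065]] [ 0.5093 -0.1558  0.065 ] -0.3239307684595714 0.08710512914240226
0.072 [[0.4689, -0.1409, 0.072], [0.5496, -0.168, 0.072]] [ 0.5093 -0.1544  0.072 ] -0.32393076845957147 0.08513210654041493
```

```bash
python3 -m crank '[[0.06,0.0357,0,0,0,0,0],[0.06,0.0357,0,0,0,0,0],[0.06,0.0357,0,0,0,0,0],[0.06,0.0357,0,0,0,0,0],[0.06,0.0357,0.001,0,0,0,0],[0.06,0.0357,0.001,0,0,0,0],[0.06,0,0,0,0,0,-0.1244],[0.06,0,0,0.01,0,0,-0.1244],[0.06,0,0,0.01,0,0,-0.1244],[0.06,0,0,0.01,0,0,-0.1244],[0.06,0,0,0.01,0,0,-0.1244],[0.06,0,0,0.01,0,0,-0.1244],[0.06,0,0,0.01,0,0,-0.1244],[0.06,0,0,0.01,0,0,-0.1244],[0.06,0,0,0.01,0,0,-0.1244],[0.06,0,0,0.01,0,0,-0.1244],[0.06,0,0,0.01,0,0,-0.1244],[0.06,0,0,0.01,0,0,-0.1244],[0.06,0,0,0,0,0,0],[0.06,0,0,0,0,0,0]]'
python3 - <<'E'
from rig import r
from h import *
c=r.camera("wrist"); pickle.dump(c,open("c2.pkl","wb")); s=r.state()
print(s["joints"].round(3),s["eef_pos"].round(4)); M=R.from_quat(s["tool_rot"]).as_matrix(); print(M.round(4))
print("tool x ang",np.arctan2(M[1,0],M[0,0]))
a=c["img"].copy()
for f in np.linspace(-.123,.075,9):
    P=np.array([.5115,.0525,.006])+f*np.array([.9969,-.0784,0]); p=proj(c,P)[0]
    print(f,p.round())
    if 0<p[0]<640 and 0<p[1]<480: cv2.circle(a,(int(p[0]),int(p[1])),2,(0,255,0),-1)
cv2.imwrite("pics/w2.png",a[:,:,::-1])
C=pickle.load(open("c0.pkl","rb"))
print("chest",plane(C["side"],[[463,325]],0),plane(C["scene"],[[295,185]],0))
E
```

```text
time: 2.6
eef_pos: [0.5115, 0.0555, 0.1208]
tool_rot: [0.04, 0.999, 0.0, -0.001]
contact_force: [-0.0, 0.3, 0.1]
gripper_width: 0.06
[ 0.008 -0.018  1.847  0.     1.313 -1.482] [0.5121 0.0552 0.1215]
[[-9.967e-01  8.110e-02 -2.000e-04]
 [ 8.110e-02  9.967e-01  2.000e-04]
 [ 2.000e-04  2.000e-04 -1.000e+00]]
tool x ang 3.060429452441554
-0.123 [317.  35.]
-0.09825 [318.  79.]
-0.0735 [318. 121.]
-0.04874999999999999 [318. 161.]
-0.023999999999999994 [318. 198.]
0.0007500000000000007 [318. 234.]
0.025500000000000023 [318. 268.]
0.05025000000000002 [319. 301.]
0.075 [319. 332.]
chest [[ 0.73307987 -0.1637428   0.        ]] [[ 0.72694286 -0.22163024  0.        ]]
```

View pics/w2.png

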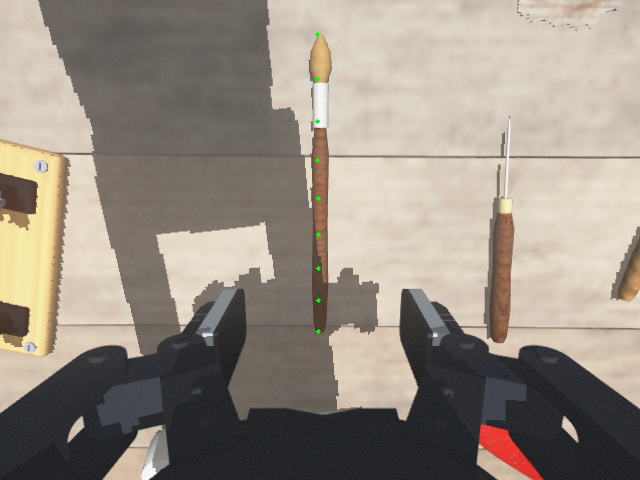

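The overlay lands on the brush to within about 1 mm: tuft tip at (320,36), handle end at (320,331). The needle tool at (503,270) is well clear. I'll descend now.

```bash
python3 -m crank '[[0.045,0,-0.002,0.025,0,0,0],[0.045,0,0,0.025,0,0,0],[0.045,0,0,0.025,0,0,0],[0.045,0,0,0.02,0,0,0],[0.045,0,0,0.012,0,0,0],[0.045,0,0,0.006,0,0,0],[0.045,0,0,0.003,0,0,0],[0.045,0,0,0.0,0,0,0],[0.045,0,0,0.0,0,0,0]]' 80
```

```text
time: 3.4
eef_pos: [0.513, 0.0523, 0.0066]
tool_rot: [0.039, 0.999, 0.0, 0.001]
contact_force: [0.3, -0.3, -0.2]
gripper_width: 0.0449
```

```bash
python3 -m crank '[[0.045,0,0,0.003,0,0,0],[0.03,0,0,0,0,0,0],[0.02,0,0,0,0,0,0],[0.0,0,0,0,0,0,0],[0.0,0,0,0,0,0,0],[0.0,0,0,0,0,0,0],[0.0,0,0,0,0,0,0],[0.0,0,0,0,0,0,0]]' 80
python3 - <<'E'
from rig import r
from h import *
for n in ("wrist","side"):
    c=r.camera(n); cv2.imwrite(f"pics/{n}3.png",c["img"][:,:,::-1])
s=r.state(); print(s["eef_pos"],s["gripper_width"],s["contact_force"])
E
```

```text
time: 4.07
eef_pos: [0.5122, 0.0522, 0.0029]
tool_rot: [0.039, 0.999, 0.0, 0.0]
contact_force: [-2.5, -0.1, 6.0]
gripper_width: 0.0077
[0.51224603 0.05224752 0.00292472] 0.007712261750279815 [-2.7302942   1.00637603  6.14967332]
```

View pics/wrist3.png

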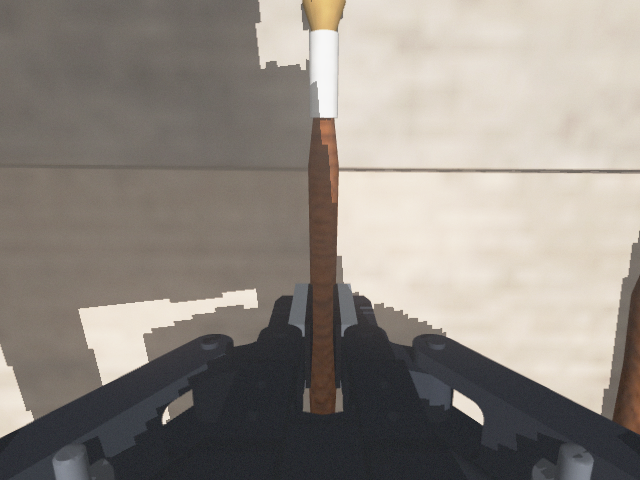

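```bash
python3 - <<'E'
import cv2
a=cv2.imread("pics/side3.png")[160:310,230:400]
cv2.imwrite("pics/side3z.png",cv2.resize(a,None,fx=4,fy=4,interpolation=cv2.INTER_CUBIC))
E
```

```text
(no output)
```

View pics/side3z.png

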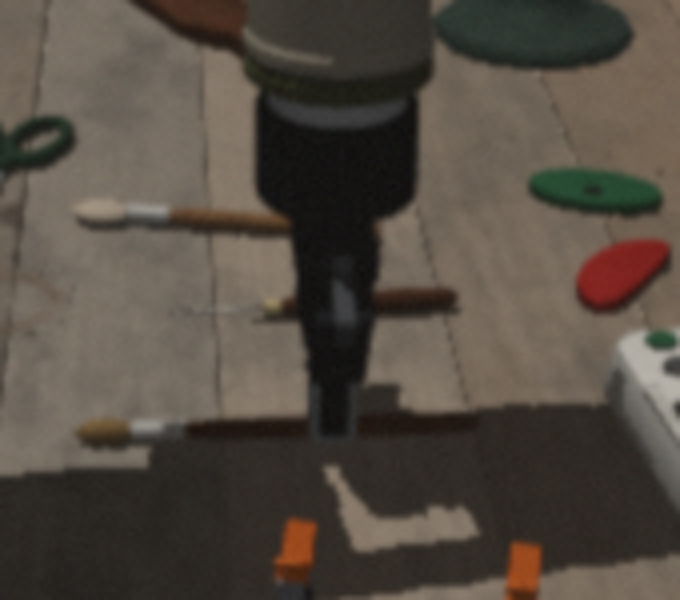

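```bash
python3 -m crank '[[0.0,0,0,-0.002,0,0,0],[0.0,0,0,-0.004,0,0,0],[0.0,0,0,-0.012,0,0,0],[0.0,0,0,-0.025,0,0,0],[0.0,0,0,-0.025,0,0,0],[0.0,0,0,-0.025,0,0,0],[0.0,0,0,0,0,0,0],[0.0,0,0,0,0,0,0],[0.0,0,0,0,0,0,0]]' 80
python3 - <<'E'
from rig import r
from h import *
C={}
for n in ("wrist","side","scene"):
    c=r.camera(n); C[n]=c
pickle.dump(C,open("c4.pkl","wb"))
cv2.imwrite("pics/wrist4.png",C["wrist"]["img"][:,:,::-1])
a=[cv2.resize(C[n]["img"][y:y+150,x:x+200],(400,300),interpolation=cv2.INTER_CUBIC) for n,x,y in(("side",210,160),("scene",230,170))]
cv2.imwrite("pics/ss4.png",np.hstack(a)[:,:,::-1])
s=r.state(); print(s["eef_pos"],s["gripper_width"],s["contact_force"])
E
```

```text
time: 4.92
eef_pos: [0.5118, 0.0522, 0.0956]
tool_rot: [0.039, 0.999, 0.0, 0.0]
contact_force: [0.1, -0.4, -0.9]
gripper_width: 0.0076
[0.51077884 0.05220573 0.09405212] 0.008023305149005368 [-0.04946166  0.0214705   0.21620868]
```

View pics/ss4.png

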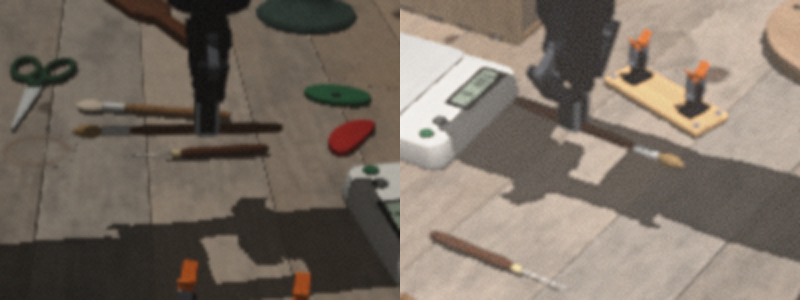

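View pics/wrist4.png

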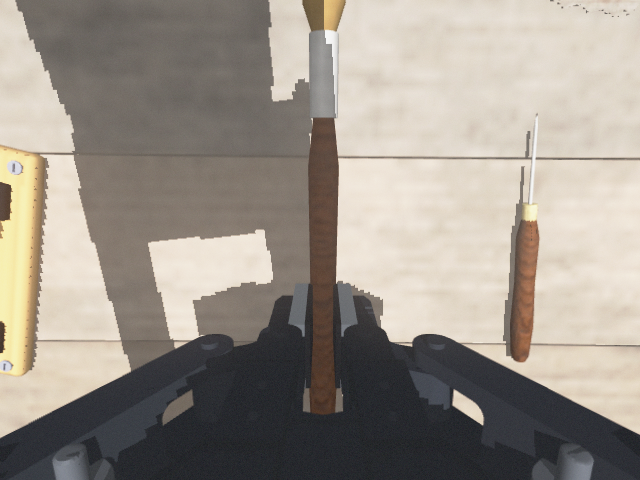

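The brush is held level and square in the fingers, with no other contact. Next I carry it above the holder and turn it to match.

```bash
python3 -m crank '[[0.0,0,0,-0.01,0,0,0],[0.0,0,0,-0.01,0,0,0],[0.0,-0.0023,-0.0348,0,0,0,0],[0.0,-0.0023,-0.0348,0,0,0,0],[0.0,-0.0023,-0.0348,0,0,0,0],[0.0,-0.0023,-0.0348,0,0,0,0],[0.0,-0.0023,-0.0348,0,0,0,0],[0.0,-0.0023,-0.0348,0,0,0,0],[0.0,0,0,0,0,0,0.061],[0.0,0,0,0,0,0,0.061],[0.0,0,0,0,0,0,0.061],[0.0,0,0,0,0,0,0.061],[0.0,0,0,0,0,0,0],[0.0,0,0,0,0,0,0],[0.0,0,0,0,0,0,0]]' 80
cat > look.py <<'E'
import sys
from rig import r
from h import *
t=sys.argv[1]
C={n:r.camera(n) for n in ("wrist","side","scene")}
pickle.dump(C,open(f"c{t}.pkl","wb"))
cv2.imwrite(f"pics/wrist{t}.png",C["wrist"]["img"][:,:,::-1])
a=[cv2.resize(C[n]["img"][y:y+150,x:x+130],(400,462),interpolation=cv2.INTER_CUBIC) for n,x,y in(("side",270,210),("scene",310,120))]
cv2.imwrite(f"pics/ss{t}.png",np.hstack(a)[:,:,::-1])
s=r.state(); M=R.from_quat(s["tool_rot"]).as_matrix()
print(s["time"],s["eef_pos"].round(4),s["gripper_width"].round(4),s["contact_force"].round(1),"xang",np.arctan2(M[1,0],M[0,0]).round(4),M[2].round(4))
E
python3 look.py 5
```

```text
time: 6.32
eef_pos: [0.5095, -0.157, 0.1158]
tool_rot: [0.159, 0.987, -0.0, 0.0]
contact_force: [-0.1, 0.3, -1.0]
gripper_width: 0.0078Traceback (most recent call last):
  File "look.py", line 11, in <module>
    print(s["time"],s["eef_pos"].round(4),s["gripper_width"].round(4),s["contact_force"].round(1),"xang",np.arctan2(M[1,0],M[0,0]).round(4),M[2].round(4))
                                          ^^^^^^^^^^^^^^^^^^^^^^^^
AttributeError: 'float' object has no attribute 'round'
```

View pics/ss5.png

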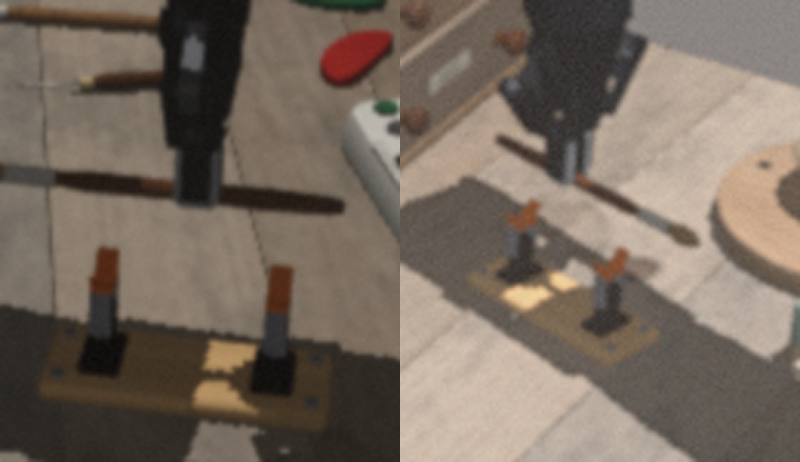

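View pics/wrist5.png

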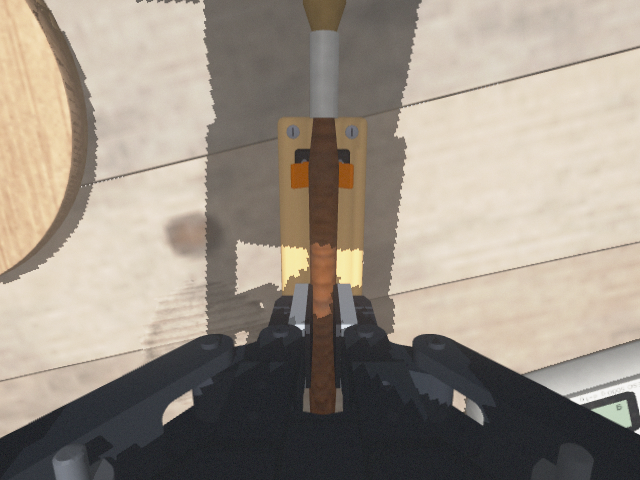

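Wrist view: the brush (column ~323) is centred over the screws (293/351) and the orange tips (290–353), and runs parallel to the base. I'll descend to just above contact, then push.

```bash
sed -i 's/s\["gripper_width"\].round(4)/round(s["gripper_width"],4)/' look.py
python3 -m crank '[[0.0,0,0,0.015,0,0,0],[0.0,0,0,0.015,0,0,0],[0.0,0,0,0.01,0,0,0],[0.0,0,0,0.006,0,0,0],[0.0,0,0,0,0,0,0],[0.0,0,0,0,0,0,0]]' 100
python3 look.py 6
```

```text
time: 6.97
eef_pos: [0.5092, -0.1569, 0.0692]
tool_rot: [0.16, 0.987, 0.0, -0.0]
contact_force: [-0.4, -0.2, 1.2]
gripper_width: 0.0067
7.1167 [ 0.51   -0.1573  0.0703] 0.007 [ 0.2 -0.7  0.1] xang 2.8198 [-1.5e-03 -1.0e-04 -1.0e+00]
```

View pics/ss6.png

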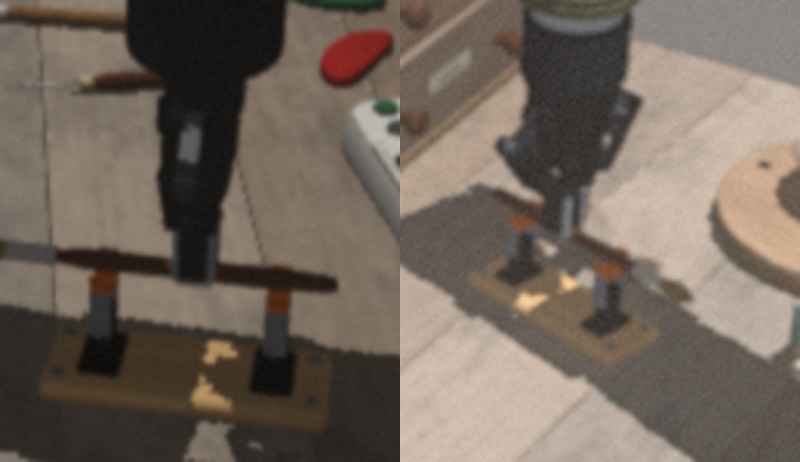

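View pics/wrist6.png

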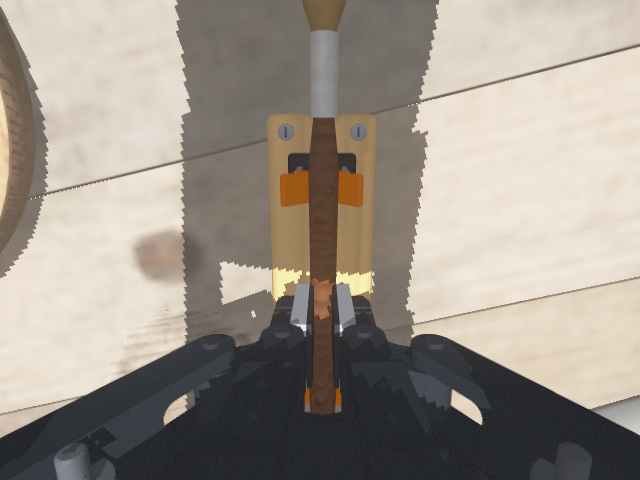

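The brush is centred over the jaws: orange edges at 280/363, handle at about 323. Now pushing straight down.

```bash
python3 -m crank '[[0.0,0,0,0.0025,0,0,0],[0.0,0,0,0.0025,0,0,0],[0.0,0,0,0.0025,0,0,0],[0.0,0,0,0.0025,0,0,0]]'
python3 -m crank '[[0.0,0,0,0.002,0,0,0],[0.0,0,0,0.002,0,0,0],[0.0,0,0,0,0,0,0]]'
python3 -m crank '[[0.0,0,0,0.002,0,0,0],[0.0,0,0,0.002,0,0,0],[0.0,0,0,0,0,0,0]]'
```

```text
time: 7.45
eef_pos: [0.51, -0.1575, 0.06]
tool_rot: [0.16, 0.987, -0.0, 0.001]
contact_force: [-0.6, -1.2, 3.5]
gripper_width: 0.0066
time: 7.7
eef_pos: [0.5089, -0.157, 0.0545]
tool_rot: [0.16, 0.987, 0.0, -0.0]
contact_force: [0.3, -2.6, -3.8]
gripper_width: 0.0067
time: 7.95
eef_pos: [0.5089, -0.1569, 0.0506]
tool_rot: [0.16, 0.987, 0.0, -0.001]
contact_force: [0.0, -0.3, -3.5]
gripper_width: 0.0069
```

```bash
python3 -m crank '[[0.0,0,0,0.001,0,0,0],[0.0,0,0,0.001,0,0,0],[0.0,0,0,0,0,0,0]]'
python3 -m crank '[[0.0,0,0,0.001,0,0,0],[0.0,0,0,0,0,0,0]]'
python3 -m crank '[[0.0,0,0,0.001,0,0,0],[0.0,0,0,0,0,0,0]]'
python3 look.py 7
```

```text
time: 8.2
eef_pos: [0.5091, -0.157, 0.0502]
tool_rot: [0.16, 0.987, 0.0, -0.0]
contact_force: [-6.2, -0.1, 8.9]
gripper_width: 0.0066
time: 8.37
eef_pos: [0.5091, -0.157, 0.05]
tool_rot: [0.16, 0.987, -0.0, -0.0]
contact_force: [-10.7, 2.2, 18.4]
gripper_width: 0.0072
time: 8.53
eef_pos: [0.5092, -0.157, 0.0499]
tool_rot: [0.16, 0.987, -0.0, -0.0]
contact_force: [-15.2, 3.3, 27.1]
gripper_width: 0.0064
8.6833 [ 0.5092 -0.157   0.0499] 0.0063 [-14.2   3.3  26.7] xang 2.8198 [ 8.e-04 -3.e-04 -1.e+00]
```

View pics/ss7.png

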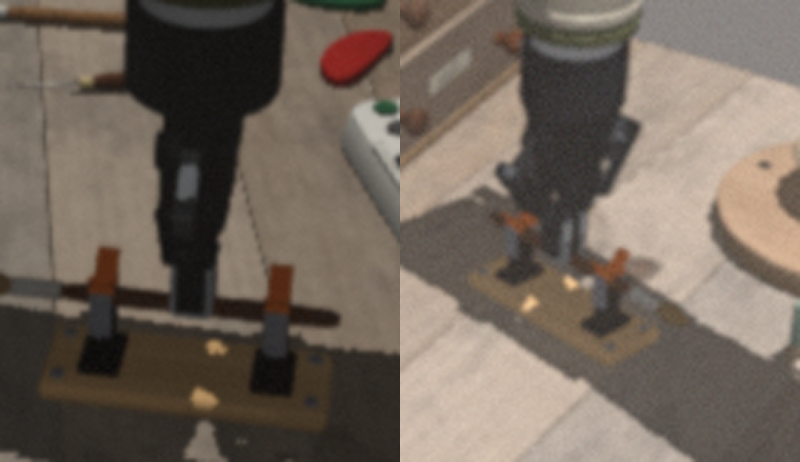

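The brush hits a rigid stop at TCP z = 0.050, and both jaws have closed over the handle. I'll ease off the push, open and retreat.

```bash
python3 -m crank '[[0.0,0,0,-0.003,0,0,0],[0.01,0,0,0,0,0,0],[0.02,0,0,0,0,0,0],[0.035,0,0,0,0,0,0],[0.035,0,0,0,0,0,0],[0.035,0,0,0,0,0,0],[0.035,0,0,0,0,0,0]]'
python3 -m crank '[[0.035,0,0,-0.005,0,0,0],[0.035,0,0,-0.01,0,0,0],[0.035,0,0,-0.015,0,0,0],[0.035,0,0,-0.025,0,0,0],[0.035,0,0,-0.03,0,0,0],[0.035,0,0,-0.03,0,0,0],[0.035,0,0,0,0,0,0],[0.035,0,0,0,0,0,0]]'
python3 look.py 8
```

```text
time: 9.27
eef_pos: [0.5094, -0.1569, 0.0502]
tool_rot: [0.16, 0.987, 0.0, 0.0]
contact_force: [-0.4, -0.4, 1.2]
gripper_width: 0.0347
time: 9.93
eef_pos: [0.5113, -0.1578, 0.1691]
tool_rot: [0.16, 0.987, -0.001, 0.003]
contact_force: [-0.3, 0.4, -0.3]
gripper_width: 0.0347
10.0833 [ 0.5087 -0.1567  0.1645] 0.0348 [-0.6  0.6 -0.3] xang 2.8196 [ 1.5e-03  2.0e-04 -1.0e+00]
```

View pics/ss8.png

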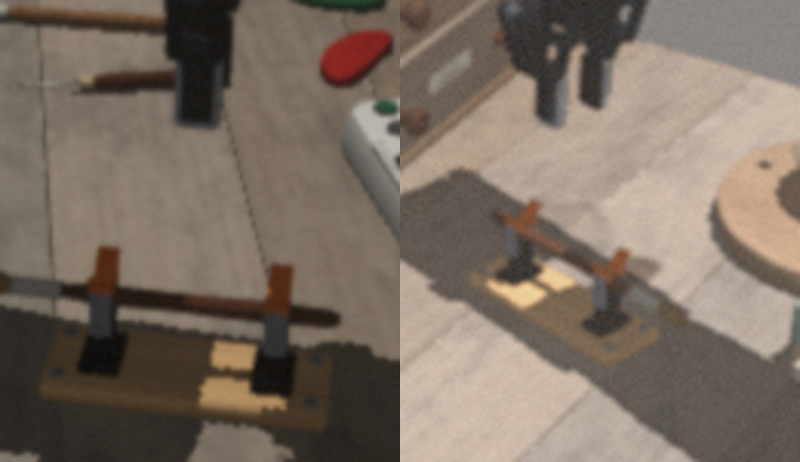

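View pics/wrist8.png

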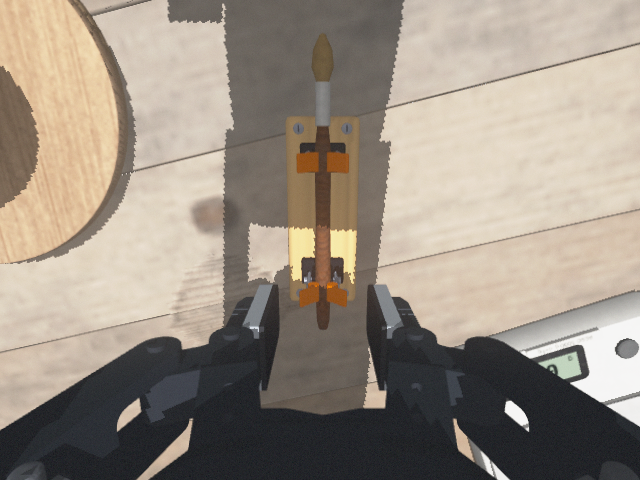

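```bash
python3 - <<'E'
from h import *
C=pickle.load(open("c8.pkl","rb")); w=C["wrist"]
H=np.array([.5094,-.157,.052]); ex=np.array([np.cos(-.322),np.sin(-.322),0]); ey=np.array([-ex[1],ex[0],0])
for z in (.052,):
    E,T,J=plane(w,[[322.5,329],[322,34],[322,126]],z); d=(E-T)/np.linalg.norm(E-T); m=E-.075*d
    print("len",np.linalg.norm(E-T),"x,y in seat",(m-H)@ex,(m-H)@ey,"ang",np.arctan2(d[1],d[0])+.322)
sd=C["side"];e_side=np.array([340,319])/[400/130,462/150]+[270,210]
e_sc=np.array([495,215]); e_sc=np.array([(495-400)*130/400+310,215*150/462+120])
print("end tri wrist+side",tri([w,sd],[[322.5,329],e_side]),"w+side+scene",tri([w,sd,C["scene"]],[[322.5,329],e_side,e_sc]))
# predicted handle-end / near-clip pixels in side for seat heights
for z in (.052,.062): print(z,((proj(sd,H+ex*.075+[0,0,z-.052])-[270,210])*[400/130,462/150]).round())
E
```

```text
len 0.19814278721350728 x,y in seat 0.0026576383725286337 -0.00010177815639015553 ang 0.0020379754079126178
end tri wrist+side [ 0.58237388 -0.18160195  0.051342  ] w+side+scene [ 0.58064985 -0.18239074  0.05169852]
0.052 [[338. 316.]]
0.062 [[339. 300.]]
```

Everything agrees: height about 51–52 mm, offsets of 2.7 mm lengthwise and 0.1 mm sideways, angle 0.002 rad, and a length of 198.1 mm. Handing in.

```bash
python3 - <<'E'
from rig import r
print(r.state()["contact_force"].round(1), abs(r.state()["qvel"]).max()); print(r.hand_in())
E
```

```text
[-0.6  0.6 -0.3] 0.013435784050963651
the job is handed in; nothing more can be done
None
```

The round brush is in the spring-clip holder, snapped home in both clips. I handed the job in at about 10 s of the 48 s allowed. The hand-in gives no verdict, so these checks are my own.

**What I did:** I gripped the brush at mid-handle, carried it over the holder, turned it in line and pushed it straight down. The clips resisted, then pulled the handle in, and it stopped hard at about 27 N of push. I let go and lifted the gripper well clear.

**Last checks, from the pictures after letting go:**

| Check | Measured | Allowed |
|---|---|---|
| Lengthwise offset from holder middle | about 2.7 mm | 20 mm |
| Sideways offset | about 0.1 mm | 6 mm |
| Angle to the holder | about 0.002 rad | 0.1 rad |
| Handle-end height (seat line is 52 mm) | 51–52 mm | 46–56 mm at mid-handle |

- **Contact:** the force on the tool was back to noise, about 1 N or less, and the arm was clear of everything.
- **Flat brush:** the arm never went near it. I did not measure its position again at the end.
- **One disagreement:** the gripper reported an opening of 6–8 mm on the 11.6 mm handle. The pictures showed the brush held level and it did not slip, so I went on.

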